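# Hold the offcut bin open with its lever

### The arm

A 6-joint arm with a two-finger parallel gripper is mounted at the origin on the work surface. World frame = base frame: x ahead of the robot, y to its left, z up, the work surface at z = 0. Lengths are in m, angles in rad, forces in N, time in s.
With the tool pointing down it reaches from about 0.225 to 0.725 m from the base axis. Payload 3.1 kg.
Tool frame: the origin (TCP) lies midway between the tips of the shut fingers; the grasp point (between the pads) lies 19 mm behind it (pinch_z is the distance from the TCP to the grasp point, in m); z points along the fingers, y is the line along which they close (so a half turn about z gives the same grasp; the last joint's range is limited). The gripper opens to 85 mm and grips with 20 to 120 N. Pads are 22 mm wide; open, the fingers measure 114 mm over their backs; the gripper's body (76 mm by 85 mm) begins 54 mm behind the grasp point. The pads swing forward as they close: fully open they stand 13 mm farther back than shut.
Start: joints at [-1.434, 0.048, 0.099, 1.622, 0, 1.443], TCP at [0.137, -0.507, 0.231] pointing down, gripper open.
Joint ranges: [-2.91, 2.91], [-0.99, 1.94], [-1.21, 1.42], [-2.12, 2.29], [-1.49, 1.47], [-3.14, 3.14]. Speed limits (rad/s): [2.79, 2.79, 3.14, 3.14, 3.14, 3.14].

### API

Orientations are given as a unit quaternion [x, y, z, w].
In Python, from rig import * gives the robot as it stands. The module is installed in compiled form; this text tells all that it offers.
- The arm moves only by the shell command python3 -m crank 'ROWS' [FORCE]. ROWS is JSON, one flat list of numbers, 5 for each row, row after row: the opening, from 0 (shut) to 1 (fully open), then the shift along the tool's x, y, z in units of 40 mm (1.0 is 40 mm), then the turn about the tool's z in units of 5 degrees (1.0 is 5 degrees). In form: [claw, tx, ty, tz, turn, claw, tx, ty, tz, turn, ...]. A call has 1 to 12 rows; each row shifts and turns the commanded pose from where the row before left it, along the tool's axes as they then stand; what a row does not reach is not made up. A row lasts 1/10 s, in which the tool goes at most 50 mm and 8.59 degrees, less where a joint would pass 70% of its speed; a pose out of reach is approached as far as the arm can. A call is refused whole if a number of a shift passes 1 or a number of a turn 1, either way. A call with a gripper value outside its range is refused whole. The fingers move at their own pace and stop on an object; FORCE is the grip in N (left out, the last holds). Time passes only in rows, so rows that do not move let the fingers close. It gives the time, the measured TCP pose, the force, the opening and the grip force at its end, in the units of the state.
- observe(): the state, without advancing time (a new reading comes with each control period).
- grab_frame(name): name is "scene" or "side" or "wrist"; returns a dict with "pixels" (400x640x3 uint8, red, green, blue), "depth" (400x640 float32, m along the optical axis (not along the pixel's ray), 0 where there is no reading), "camera_matrix" (3x3 intrinsics, pixels), "extrinsics" (4x4, takes a point from camera to world coordinates); the wrist camera has in their place "mount" (4x4, takes a point from camera to tool coordinates, whose origin is the TCP and whose axes are the flange's). Camera axes: x right, y up, looking along -z (the intrinsics and any distortion apply to the point x, -y, -z); pixel columns grow to the right and rows downward; lengths in m; the calibration is good to about 2 mm. The wrist camera is an equidistant fisheye: a pixel r from the principal point sees the ray r / f radians off the axis. A picture is of the moment at which its call begins: read the wrist's pose just before it.
- job_done(): hands the job in; it is judged then, once.
The state is a dict: "t": time; "q": joint angles; "qd": joint speeds; "joint_torque": joint torques, N m; "ee_pos": TCP position; "ee_rot": TCP orientation; "ft_force": force on the tool from outside, world axes, zero at the start; "torque": the same for the moment, N m; "grip_width": opening from 0.0 (shut) to 1.0 (fully open); "finger_force": force on a finger pad.
Only numpy, scipy, OpenCV 4.12 (cv2) and the standard library are available. Lean on these libraries where they do the work, as an engineer would, in place of code of your own. Each camera call takes 0.05 s, during which the arm holds its last target. There are 200 camera calls.

### The job

The heavy steel flap of the offcut bin has to be held open so that a colleague can empty it. First push the wooden chock out from under the lever by the inside of its upright post, sliding it along the bench without lifting or tipping it; then press the long end of the lever all the way down to its rubber stop with the fingertips and finish there, still holding it down so the flap stays up. Raise the flap only through the lever, keep the lever seated on its rod, and leave the tape roll, moulding and tin where they are.

Things in the scene. Friction and masses are not known exactly. Their poses are not given: they have to be found in the camera images.
- hatch: Fixed grey steel offcut bin, 145 x 230 x 104 mm, with a fulcrum stand. Origin on the bench under the fulcrum rod; x runs along the lever's middle line from its long end to the bin (front wall at x = 120 mm), y to the side of the chock's post, z up. Two cheeks, 129 mm high, 56 mm over their outsides, stand beside the rod. A rubber stop under the lever at x = -75 mm limits its swing.
- rod (a point): Centre of the fixed fulcrum rod (16 mm diameter, along y of the hatch), 90 mm above the bench.
- lever: Loose steel bar, 300 x 30 x 16 mm, 0.4 kg, resting on the rod with a saddle notch; can be lifted off. Origin on the rod's axis. At the start its frame is parallel to the hatch's and the bar slopes 0.22 rad, long end (-x) up, short end (+x) under the flap's lip. Pressed, it turns 0.5 rad about the rod, to 0.3 rad the other way on its stop. Hard sideways shoves unseat it.
- lever_pad (a point): Centre of the top of the round press pad (42 mm diameter) on the lever's long end: at the start 194 mm from the rod (towards -x of the hatch) and 162 mm above the bench; on the stop 204 mm from the rod, 56 mm above the bench. About 3 to 10 N downwards raises the flap; at the stop it is rigid. Let go, it rises again and the flap falls shut.
- flap (a joint): Angle of the flap's hinge at the back of the bin, in rad: 0 shut, growing as the front lip rises; about 0.26 with the lever on its stop. Nothing latches it. With the chock still under the lever it stops near 0.09. The flap: steel plate about 3 kg, 203 x 236 x 8 mm with two ribs, lying on the bin; hinge line 265 mm behind the rod, 104 mm above the bench.
- flap_lip (a point): Middle of the underside of the flap's front edge, 62 mm behind the rod and 104 mm above the bench when shut.
- chock: Loose wooden chock, 0.3 kg, slides with a few N. A tower 36 x 40 mm, 105 mm high, stands under the lever's long end; from it a sill 36 mm wide, 22 mm high runs along +y to 135 mm from the origin and carries a round post. Origin on the bench under the tower's middle; +y towards the post, z up. 85 mm of open sill between tower and post.
- chock_post (a point): Centre of the top of the chock's upright post: 20 mm diameter, 115 mm from the chock's origin along +y, its top 72 mm above the bench and its foot on the sill at 22 mm.
- tape: Bystander: black tape roll lying flat, 100 mm diameter, 30 mm high. Origin at the centre of its underside.
- moulding: Bystander: plaster moulding offcut, 120 x 45 x 46 mm, long along its x. Origin at the centre of its underside.
- tin: Bystander: open steel tin, 76 mm diameter, 90 mm high. Origin at the centre of its underside.
There are look-alikes about, which are no part of the job. Of the things like the chock, leave any that is red; of the rest the larger one is meant.

How it is judged:
By the outcome, as a careful person would: the job done as asked, in the order asked, and still so for the second after the job is handed in, while the arm keeps its last pose, push and grip.
It also fails if it takes over 56 s, if anything falls off the work surface, if the arm or the gripper's body presses on something with over 40 N, if the wrist force passes 120 N, or if a joint passes its speed limit or range.

## Working session

There is one attempt and no reset: what is moved stays moved. The work goes in short steps, Python scripts to look and compute and a shell command to move; the robot and the scene stay as the last step left them, time stands still between calls to the robot, and variables do not carry over. Pictures are saved under pics/ and viewed, at most 10 in all, crops included, and the job is handed in when it is done.

```bash
mkdir -p pics
python3 - <<'E'
from rig import *
import cv2,numpy as np
for n in ("scene","side"):
    f=grab_frame(n); cv2.imwrite(f"pics/{n}0.png",f["pixels"][:,:,::-1]); np.savez(f"{n}0.npz",**f)
    print(n,f["camera_matrix"].round(1).tolist(),f["extrinsics"].round(3).tolist())
s=observe();print(s["ee_pos"],s["ee_rot"],s["ft_force"],s["t"])
E
```

```text
scene [[460.5, 0.0, 317.4], [0.0, 460.5, 191.3], [0.0, 0.0, 1.0]] [[-0.427, -0.642, 0.636, 1.204], [0.904, -0.312, 0.292, 0.261], [0.01, 0.7, 0.714, 0.838], [0.0, 0.0, 0.0, 1.0]]
side [[402.5, 0.0, 320.0], [0.0, 402.5, 203.8], [0.0, 0.0, 1.0]] [[-0.999, 0.011, -0.036, 0.525], [-0.036, -0.567, 0.823, 0.821], [-0.012, 0.824, 0.567, 0.695], [0.0, 0.0, 0.0, 1.0]]
[ 0.13731002 -0.50615753  0.23020987] [ 9.91251224e-01  1.31984264e-01  1.12629179e-05 -1.07906996e-03] [-0.18926115  0.0226433   0.01462483] 0.1
```

View pics/scene0.png

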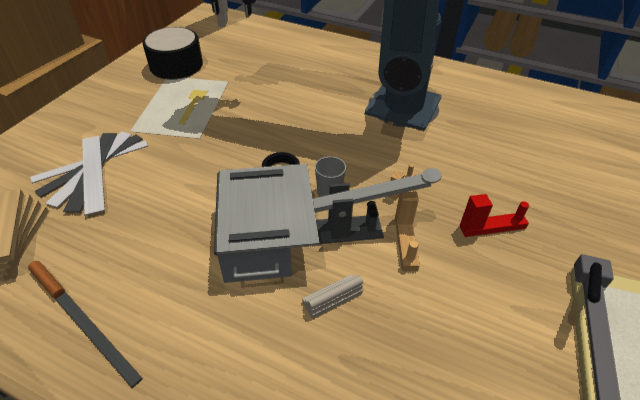

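View pics/side0.png

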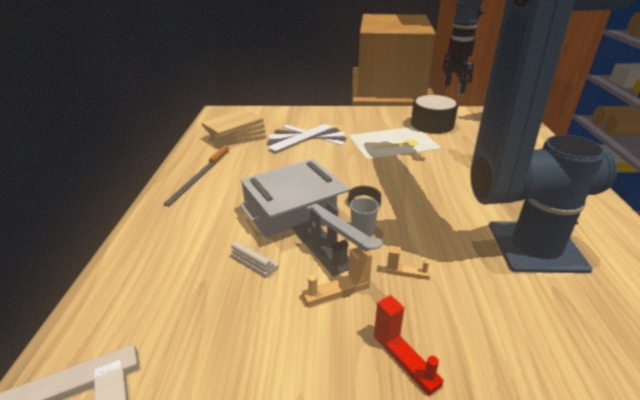

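Candidates like the chock: the large wooden one at scene (405,230) / side (340,285), a small wooden one at scene (405,180) / side (405,265), and a red one at scene (490,215) / side (405,340). The large wooden one fits: it isn't red, it's the larger of the other two, and it stands under the lever. I'll confirm it in a crop.

```bash
cat > h.py <<'E'
import numpy as np,cv2
def load(n): return dict(np.load(n+".npz"))
def cloud(f):
    K,T,d=f["camera_matrix"],f["extrinsics"],f["depth"]
    v,u=np.mgrid[:400,:640]
    p=np.stack([(u-K[0,2])/K[0,0]*d,-(v-K[1,2])/K[1,1]*d,-d,np.ones_like(d)],-1)
    P=p@T.T
    P[d==0]=np.nan
    return P[...,:3]
def ray(f,u,v,z):
    K,T=f["camera_matrix"],f["extrinsics"]
    r=T[:3,:3]@np.array([(u-K[0,2])/K[0,0],-(v-K[1,2])/K[1,1],-1]);o=T[:3,3]
    return o+r*(z-o[2])/r[2]
E
python3 - <<'E'
from h import *
a=load("scene0");b=load("side0")
c1=cv2.resize(a["pixels"][130:280,330:450],None,fx=3.2,fy=3.2,interpolation=2)
c2=cv2.resize(b["pixels"][190:310,290:440],None,fx=2.6,fy=2.6,interpolation=2)
im=np.zeros((480,800,3),np.uint8);im[:480,:384]=c1;im[:312,390:780]=c2
cv2.imwrite("pics/crop1.png",im[:,:,::-1])
for n,f in(("scene",a),("side",b)):
    P=cloud(f);z=P[...,2]
    # connected height bands
    for lo,hi in((.066,.078),(.098,.112),(.155,.17),(.012,.03),(.04,.05),(.084,.094)):
        m=((z>lo)&(z<hi)&(P[...,0]>.2)&(P[...,0]<.8)&(abs(P[...,1])<.5)).astype(np.uint8)
        k,l,st,ce=cv2.connectedComponentsWithStats(m)
        for i in range(1,k):
            if st[i,4]>25: print(n,lo,hi,ce[i].round(),st[i,4],np.median(P[l==i],0).round(3),f["pixels"][l==i].mean(0).round())
E
```

```text
scene 0.066 0.078 [329. 164.] 120 [ 0.422 -0.07   0.071] [68. 68. 64.]
scene 0.066 0.078 [397. 175.] 72 [0.386 0.096 0.069] [180. 139.  87.]
scene 0.066 0.078 [329. 180.] 86 [ 0.48  -0.042  0.071] [62. 62. 59.]
scene 0.066 0.078 [406. 208.] 72 [0.485 0.151 0.072] [90. 69. 42.]
scene 0.066 0.078 [372. 208.] 117 [0.516 0.08  0.073] [22. 20. 18.]
scene 0.066 0.078 [524. 205.] 52 [0.355 0.389 0.071] [152.  21.  14.]
scene 0.066 0.078 [476. 214.] 92 [0.43  0.295 0.072] [79. 10.  7.]
scene 0.066 0.078 [341. 219.] 69 [0.576 0.03  0.073] [30. 31. 30.]
scene 0.066 0.078 [413. 244.] 64 [0.574 0.195 0.071] [185. 143.  88.]
scene 0.066 0.078 [254. 259.] 257 [ 0.751 -0.084  0.072] [53. 54. 55.]
scene 0.098 0.112 [270. 212.] 4056 [ 0.654 -0.103  0.111] [132. 131. 124.]
scene 0.098 0.112 [242. 170.] 58 [ 0.572 -0.222  0.111] [144. 142. 133.]
scene 0.098 0.112 [410. 196.] 178 [0.477 0.151 0.104] [98. 75. 46.]
scene 0.098 0.112 [481. 201.] 254 [0.421 0.296 0.104] [163.  20.  14.]
scene 0.155 0.17 [432. 175.] 229 [0.45  0.183 0.16 ] [136. 134. 125.]
scene 0.012 0.03 [280. 158.] 229 [ 0.405 -0.221  0.0
[... 4165 characters left out ...]
[132. 102.  64.]
side 0.04 0.05 [425. 262.] 32 [0.312 0.117 0.047] [190. 147.  91.]
side 0.04 0.05 [358. 276.] 68 [0.47  0.164 0.045] [136. 103.  64.]
side 0.04 0.05 [312. 288.] 29 [0.572 0.204 0.045] [153. 118.  73.]
side 0.04 0.05 [387. 331.] 92 [0.423 0.311 0.045] [129.  53.  32.]
side 0.04 0.05 [429. 373.] 38 [0.355 0.399 0.045] [119.  37.  22.]
side 0.084 0.094 [253. 200.] 61 [ 0.744 -0.071  0.088] [101.  91.  80.]
side 0.084 0.094 [364. 206.] 187 [ 0.448 -0.059  0.089] [127. 118. 106.]
side 0.084 0.094 [315. 226.] 33 [0.572 0.04  0.089] [78. 73. 65.]
side 0.084 0.094 [359. 261.] 73 [0.47  0.163 0.089] [130. 100.  63.]
side 0.084 0.094 [388. 316.] 99 [0.423 0.312 0.089] [129.  54.  32.]
```

View pics/crop1.png

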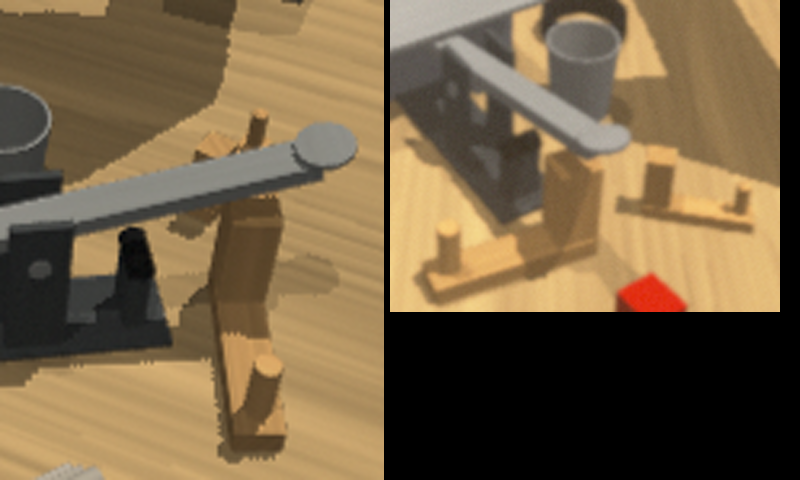

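The crop shows the large wooden chock: tower under the lever at scene (409,200), post at (413,240). The small wooden one, with its post at scene (410,165), and the red one are to be left alone. Next I'll refine the poses.

Run:
```python
from h import *
A={n:cloud(load(n+"0")) for n in("scene","side")}
for n,P in A.items():
    x,y,z=P[...,0],P[...,1],P[...,2]
    def rect(m,name):
        q=P[m][:,:2].astype(np.float32)*1000
        c,s,a=cv2.minAreaRect(q);print(n,name,m.sum(),np.round(c),np.round(s),round(a,1),'zmed',np.median(z[m]).round(4))
    near=lambda cx,cy,r:np.hypot(x-cx,y-cy)<r
    rect(near(.573,.197,.022)&(z>.068)&(z<.078),"post")
    rect(near(.45,.186,.03)&(z>.158)&(z<.168),"pad")
    rect(near(.472,.15,.04)&(z>.1)&(z<.109),"tower")
    rect(near(.53,.178,.09)&(z>.019)&(z<.025)&(y>.14)&(x>.47),"sill")
    rect((z>.108)&(z<.114)&near(.65,-.1,.2),"flap")
    rect((z>.124)&(z<.134)&near(.56,.03,.05),"cheeks")
s,d=load("scene0"),load("side0")
print([ray(s,413,241.5,.072).round(4),ray(s,431.5,175.5,.162).round(4)])
```

```text
scene post 58 [573. 195.] [17. 18.] 61.4 zmed 0.0712
scene pad 178 [449. 183.] [39. 38.] 72.9 zmed 0.1609
scene tower 163 [472. 149.] [37. 36.] 26.1 zmed 0.1041
scene sill 483 [537. 178.] [119.  36.] 24.5 zmed 0.0216
scene flap 6804 [611. -77.] [242. 317.] 32.2 zmed 0.1119
scene cheeks 194 [543.  32.] [59. 78.] 32.7 zmed 0.1271
side post 61 [572. 198.] [19. 20.] 18.6 zmed 0.073
side pad 197 [449. 185.] [40. 40.] 16.2 zmed 0.1629
side tower 202 [468. 150.] [41. 37.] 22.6 zmed 0.1063
side sill 523 [535. 179.] [124.  39.] 24.2 zmed 0.0233
side flap 1224 [613. -75.] [238. 314.] 31.7 zmed 0.1132
side cheeks 158 [544.  33.] [58. 76.] 33.9 zmed 0.128
[array([0.5677, 0.1919, 0.072 ]), array([0.4528, 0.1829, 0.162 ])]
```

```bash
python3 -m crank '[0.12,0,0,0,-0.92, 0.12,0,0,0,-0.92, 0.12,0.5,-0.35,0,0, 0.12,0.9,-0.63,0,0, 0.12,0.9,-0.63,0,0, 0.12,0.9,-0.63,0,0, 0.12,0.9,-0.63,0,0, 0.12,0.9,-0.63,0,0, 0.12,0.9,-0.63,0,0, 0.12,0.9,-0.63,0,0, 0.12,0.9,-0.63,0,0, 0.12,0.9,-0.63,0,0]' 20
```

```text
t: 1.3
ee_pos: [0.3517, -0.1437, 0.231]
ee_rot: [0.978, 0.211, -0.0, -0.0]
ft_force: [1.0, 0.3, 0.3]
grip_width: 0.125
finger_force: 0.0
```

```bash
python3 -m crank '[0.12,0.9,-0.63,0,0, 0.12,0.9,-0.63,0,0, 0.12,0.9,-0.63,0,0, 0.12,0.9,-0.63,0,0, 0.12,0.9,-0.63,0,0, 0.12,0.9,-0.63,0,0, 0.12,0.9,-0.63,0,0, 0.12,0.4,-0.3,0,0, 0.12,0,0,0,0]'
cat >> h.py <<'E'
from scipy.spatial.transform import Rotation as R
def to(target,s):
    r=R.from_quat(s["ee_rot"]); d=r.inv().apply(np.array(target)-s["ee_pos"])/.04
    ax=r.as_matrix()[:,0]; print("pos",s["ee_pos"].round(4),"F",s["ft_force"].round(1),"t",round(s["t"],2),"w",round(s["grip_width"],3),"yaw",np.degrees(np.arctan2(ax[1],ax[0])).round(2),"shift units",d.round(2))
E
python3 -c "
from rig import *;from h import *
to([.5424,.1829,.05],observe())"
```

```text
t: 2.2
ee_pos: [0.5181, 0.1392, 0.2298]
ee_rot: [0.977, 0.213, -0.001, -0.0]
ft_force: [0.2, -0.4, 0.9]
grip_width: 0.115
finger_force: 0.0
pos [0.5181 0.1392 0.2298] F [ 0.2 -0.4  0.9] t 2.2 w 0.115 yaw 24.59 shift units [ 1.02 -0.73  4.49]
```

```bash
python3 -m crank '[0.12,0.5,-0.37,0,0, 0.12,0.5,-0.36,0,0, 0.12,0,0,0,0, 0.12,0,0,0.8,0, 0.12,0,0,0.8,0, 0.12,0,0,0.8,0, 0.12,0,0,0.6,0, 0.12,0,0,0.4,0, 0.12,0,0,0,0]'
python3 - <<'E'
from rig import *;from h import *
to([.5424,.1829,.034],observe())
for n in("scene",):
    f=grab_frame(n);cv2.imwrite("pics/b.png",cv2.resize(f["pixels"][120:290,320:460],None,fx=3.4,fy=3.4)[:,:,::-1])
E
```

```text
t: 3.1
ee_pos: [0.5389, 0.1779, 0.0918]
ee_rot: [0.978, 0.21, -0.004, 0.0]
ft_force: [-0.9, -0.2, 0.1]
grip_width: 0.117
finger_force: 0.0
pos [0.5389 0.1779 0.0918] F [-0.9 -0.2  0.1] t 3.1 w 0.117 yaw 24.3 shift units [ 0.14 -0.08  1.44]
```

View pics/b.png

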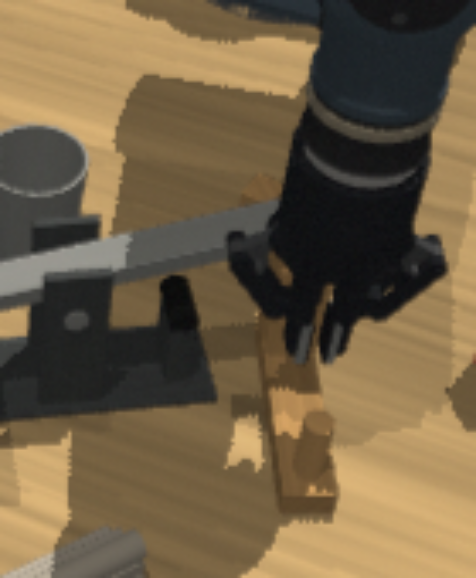

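The scene view shows the fingers above the sill at about crop (315,340), between the tower behind and the post at (318,430), and clear of the lever. Lowering.

```bash
python3 -m crank '[0.12,0.13,-0.08,0.5,0, 0.12,0,0,0.5,0, 0.12,0,0,0.4,0, 0.12,0,0,0,0, 0.12,0,0,0,0]'
python3 - <<'E'
from rig import *;from h import *
to([.4677+.911*.093,.149+.413*.093,.034],observe())
E
```

```text
t: 3.65
ee_pos: [0.5462, 0.1847, 0.0407]
ee_rot: [0.978, 0.211, 0.001, 0.0]
ft_force: [0.9, 0.8, -0.5]
grip_width: 0.118
finger_force: 0.0
pos [0.5462 0.1847 0.0407] F [ 0.9  0.8 -0.5] t 3.65 w 0.118 yaw 24.35 shift units [0.17 0.   0.17]
```

```bash
python3 -m crank '[0.12,0,0,0.12,0, 0.12,0.1,0,0,0, 0.12,0.1,0,0,0, 0.12,0.1,0,0,0, 0.12,0.1,0,0,0, 0.12,0.1,0,0,0, 0.12,0.1,0,0,0, 0.12,0,0,0,0]'
python3 - <<'E'
from rig import *;from h import *
to([.627,.221,.036],observe())
E
```

```text
t: 4.45
ee_pos: [0.567, 0.1946, 0.0349]
ee_rot: [0.977, 0.211, -0.001, 0.0]
ft_force: [-4.5, -2.3, 4.0]
grip_width: 0.12
finger_force: 2.7
pos [0.567  0.1946 0.0349] F [-4.5 -2.3  4. ] t 4.45 w 0.12 yaw 24.38 shift units [ 1.64  0.02 -0.03]
```

```bash
python3 -m crank '[0.12,0.0,0,-0.03,0, 0.12,0.12,0,0,0, 0.12,0.12,0,0,0, 0.12,0.12,0,0,0, 0.12,0.12,0,0,0, 0.12,0.12,0,0,0, 0.12,0.12,0,0,0, 0.12,0.12,0,0,0]'
python3 - <<'E'
from rig import *;from h import *
to([.627,.221,.036],observe())
f=grab_frame("side");cv2.imwrite("pics/c.png",cv2.resize(f["pixels"][170:330,230:450],None,fx=3,fy=3)[:,:,::-1])
E
```

```text
t: 5.25
ee_pos: [0.5985, 0.209, 0.0355]
ee_rot: [0.977, 0.211, 0.0, -0.0]
ft_force: [-1.8, -0.6, -1.1]
grip_width: 0.123
finger_force: 0.9
pos [0.5985 0.209  0.0355] F [-1.8 -0.6 -1.1] t 5.25 w 0.123 yaw 24.37 shift units [ 0.77  0.02 -0.01]
```

View pics/c.png

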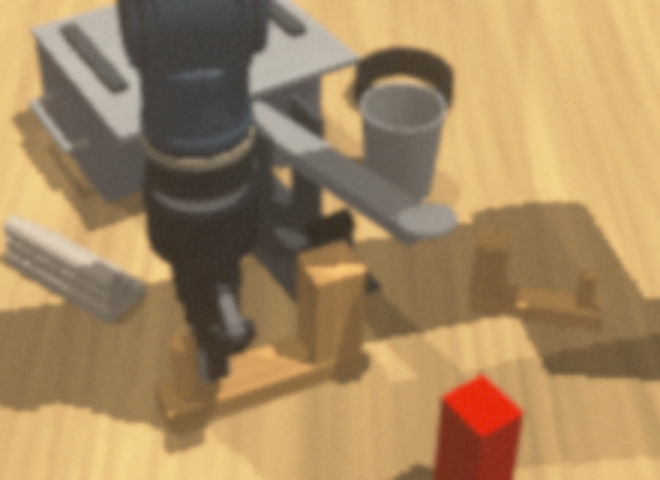

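The chock is sliding upright. Its tower at crop (332,310) is already mostly clear of the lever. I'll continue, then back off and rise.

```bash
python3 -m crank '[0.12,0.12,0,0,0, 0.12,0.12,0,0,0, 0.12,0.12,0,0,0, 0.12,0.12,0,0,0, 0.12,0.12,0,0,0, 0.12,0.12,0,0,0, 0.12,0.1,0,0,0, 0.12,0,0,0,0, 0.12,-0.2,0,0,0, 0.12,-0.2,0,0,0, 0.12,0,0,0,0]'
python3 - <<'E'
from rig import *;from h import *
to([.627,.221,.036],observe())
E
```

```text
t: 6.4
ee_pos: [0.6124, 0.2153, 0.0361]
ee_rot: [0.977, 0.211, -0.0, -0.0]
ft_force: [0.1, 0.8, 0.4]
grip_width: 0.123
finger_force: 0.0
pos [0.6124 0.2153 0.0361] F [0.1 0.8 0.4] t 6.4 w 0.123 yaw 24.36 shift units [0.39 0.02 0.  ]
```

```bash
python3 -m crank '[0.12,0,0,-0.4,0, 0.12,0,0,-0.8,0, 0.12,0,0,-1,0, 0,0,0,-1,0, 0,0,0,-1,0, 0,0,0,-0.6,0, 0,0,0,0,0]'
python3 - <<'E'
from rig import *;from h import *
to([.449,.184,.20],observe())
f=grab_frame("scene");P=cloud(f);x,y,z=np.moveaxis(P,-1,0)
cv2.imwrite("pics/d.png",cv2.resize(f["pixels"][130:330,280:460],None,fx=2.8,fy=2.8)[:,:,::-1])
for nm,m in(("pad",(np.hypot(x-.449,y-.184)<.03)&(z>.15)&(z<.17)),("tower",(np.hypot(x-.54,y-.18)<.06)&(z>.1)&(z<.109))):
    print(nm,m.sum(),cv2.minAreaRect(P[m][:,:2].astype(np.float32)*1000) if m.any() else 0)
E
```

```text
t: 7.1
ee_pos: [0.616, 0.2163, 0.2357]
ee_rot: [0.977, 0.211, 0.006, -0.0]
ft_force: [0.7, 0.3, 1.3]
grip_width: -0.002
finger_force: 0.0
pos [0.616  0.2163 0.2357] F [0.7 0.3 1.3] t 7.1 w -0.002 yaw 24.37 shift units [-4.15 -0.99  0.84]
pad 44 ((458.2947998046875, 168.93751525878906), (29.866607666015625, 8.293052673339844), 41.78396224975586)
tower 268 ((543.8071899414062, 180.28176879882812), (41.86326599121094, 36.2169189453125), 25.540102005004883)
```

View pics/d.png

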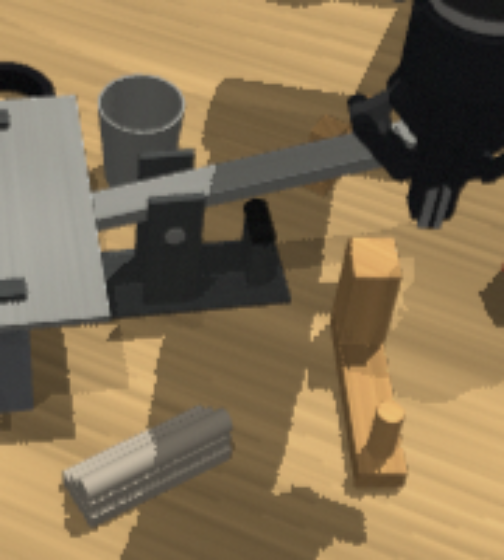

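The view shows the chock standing upright and clear of the lever (tower at crop (372,290), post at (388,430)), with the bystanders unmoved. Now to the pad.

```bash
python3 -m crank '[0,-0.5,-0.1,0,0, 0,-1,-0.25,0,0, 0,-1,-0.25,0,0, 0,-1,-0.25,0,0, 0,-0.65,-0.15,0,0, 0,0,0,0.3,-0.8, 0,0,0,0.3,-0.8, 0,0,0,0,0, 0,0,0,0,0]'
python3 - <<'E'
from rig import *;from h import *
to([.449,.184,.175],observe())
E
```

```text
t: 8.05
ee_pos: [0.4448, 0.1834, 0.2027]
ee_rot: [0.961, 0.278, -0.001, -0.0]
ft_force: [0.3, -0.5, 0.9]
grip_width: 0.003
finger_force: 0.0
pos [0.4448 0.1834 0.2027] F [ 0.3 -0.5  0.9] t 8.05 w 0.003 yaw 32.29 shift units [0.1  0.04 0.69]
```

```bash
python3 -m crank '[0,0.1,0,0.4,0, 0,0,0,0.3,0, 0,0,0,0.15,0, 0,0,0,0.12,0, 0,0,-0.01,0.12,0, 0,0,-0.03,0.12,0, 0,0,-0.03,0.12,0, 0,0,0,0,0]'
python3 - <<'E'
from rig import *;from h import *
to([.449,.184,.062],observe())
E
```

```text
t: 8.85
ee_pos: [0.4482, 0.1887, 0.1526]
ee_rot: [0.96, 0.279, 0.002, -0.0]
ft_force: [-1.2, 0.4, 8.1]
grip_width: 0.0
finger_force: 3.9
pos [0.4482 0.1887 0.1526] F [-1.2  0.4  8.1] t 8.85 w 0.0 yaw 32.38 shift units [-0.05  0.11  2.27]
```

```bash
python3 -m crank '[0,0,-0.04,0.15,0, 0,0,-0.04,0.15,0, 0,0,-0.04,0.15,0, 0,0,-0.03,0.15,0, 0,0,-0.03,0.15,0, 0,0,-0.02,0.15,0, 0,0,-0.02,0.15,0, 0,0,-0.01,0.15,0, 0,0,0,0.15,0, 0,0,0,0.15,0, 0,0,0,0.15,0, 0,0,0,0,0]'
python3 - <<'E'
from rig import *;from h import *
to([.4436,.1924,.06],observe())
E
```

```text
t: 10.05
ee_pos: [0.4456, 0.196, 0.0876]
ee_rot: [0.96, 0.278, 0.004, 0.001]
ft_force: [1.2, -0.5, 7.7]
grip_width: 0.001
finger_force: 3.6
pos [0.4456 0.196  0.0876] F [ 1.2 -0.5  7.7] t 10.05 w 0.001 yaw 32.34 shift units [-0.09  0.05  0.69]
```

```bash
python3 -m crank '[0,-0.03,0.02,0.12,0, 0,0,0.02,0.12,0, 0,0,0.02,0.12,0, 0,0,0.01,0.1,0, 0,0,0,0.08,0, 0,0,0,0.08,0, 0,0,0,0.05,0, 0,0,0,0,0]'
python3 - <<'E'
from rig import *;from h import *
to([.4436,.1924,.06],observe())
E
```

```text
t: 10.85
ee_pos: [0.4459, 0.1938, 0.0611]
ee_rot: [0.96, 0.279, 0.004, -0.0]
ft_force: [-0.6, 0.4, 8.8]
grip_width: -0.001
finger_force: 4.0
pos [0.4459 0.1938 0.0611] F [-0.6  0.4  8.8] t 10.85 w -0.001 yaw 32.37 shift units [-0.07 -0.    0.03]
```

```bash
python3 -m crank '[0,0,0,0.05,0, 0,0,0,0.05,0, 0,0,0,0.04,0, 0,0,0,0,0, 0,0,0,0,0]'
```

```text
t: 11.35
ee_pos: [0.4466, 0.1937, 0.0581]
ee_rot: [0.96, 0.279, 0.004, 0.0]
ft_force: [-4.0, -0.6, 18.1]
grip_width: -0.001
finger_force: 9.0
```

```bash
python3 -m crank '[0,0,0,0.04,0, 0,0,0,0.03,0, 0,0,0,0,0, 0,0,0,0,0]'
python3 - <<'E'
from rig import *;from h import *
to([.4436,.1924,.06],observe())
f=grab_frame("scene");P=cloud(f)
x0=np.array([.536,-.844]);rod=np.array([.553,.020])
h=(P[...,:2]-rod)@x0;l=(P[...,:2]-rod)@np.array([.844,.536]);z=P[...,2]
m=(h>.07)&(h<.26)&(abs(l)<.06)&(z>.108)&(z<.2)
a=np.polyfit(h[m],z[m],1);print("flap angle",-np.arctan(a[0]),m.sum())
mt=(np.hypot(P[...,0]-.543,P[...,1]-.181)<.06)&(z>.1)&(z<.109);print("tower",cv2.minAreaRect(P[mt][:,:2].astype(np.float32)*1000))
m=(h<-.04)&(h>-.15)&(abs(l)<.012)&(z>.05);b=np.polyfit(h[m],z[m],1);print("lever",np.arctan(b[0]))
cv2.imwrite("pics/e.png",cv2.resize(f["pixels"][110:330,200:540],None,fx=2.3,fy=2.3)[:,:,::-1])
E
```

```text
t: 11.75
ee_pos: [0.447, 0.1937, 0.0575]
ee_rot: [0.96, 0.279, 0.005, 0.001]
ft_force: [-6.6, -2.5, 27.8]
grip_width: -0.001
finger_force: 13.5
pos [0.447  0.1937 0.0575] F [-6.6 -2.5 27.8] t 11.75 w -0.001 yaw 32.36 shift units [-0.09 -0.02 -0.06]
flap angle 0.26450757326554175 3649
tower ((543.865966796875, 180.35330200195312), (41.49767303466797, 37.5689697265625), 28.49227523803711)
lever -0.053393049683479375
```

View pics/e.png

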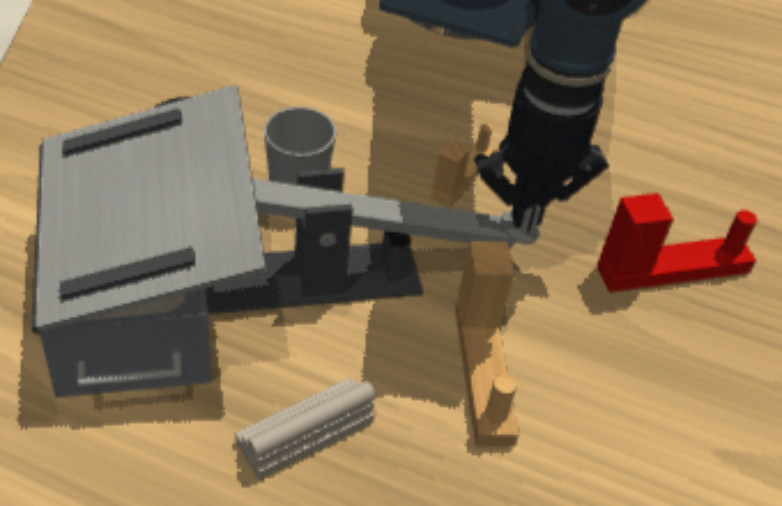

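The flap reads 0.264 rad, with the lever end at crop (520,232) on its stop and the force rising against a rigid end. I'll ease the small sideways load, check, and hand in.

```bash
python3 -m crank '[0,-0.03,0,0,0, 0,-0.02,0,0,0, 0,0,0,0,0, 0,0,0,0,0, 0,0,0,0,0]'
```

```text
t: 12.3
ee_pos: [0.4467, 0.1936, 0.0576]
ee_rot: [0.96, 0.279, 0.007, -0.0]
ft_force: [-4.0, -0.7, 25.4]
grip_width: -0.003
finger_force: 12.2
```

```bash
python3 -c "
from rig import *
print(job_done())"
```

```text
the job is handed in; nothing more can be done
None
```

I slid the chock about 82 mm out from under the lever by the inside of its post, then pressed the lever to its stop. The arm is holding it there with about 25 N and the flap open at about 0.26 rad, and I handed the job in at about 12 s.

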